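Advance the part carriers round the repair tray

ROBOT

A 6-joint arm with a two-finger parallel gripper is mounted at the origin on the work surface. World frame = base frame: x ahead of the robot, y to its left, z up, the work surface at z = 0. Lengths are in m, angles in rad, forces in N, time in s.
With the tool pointing down it reaches from about 0.35 to 0.775 m from the base axis. Payload 5.5 kg.
Tool frame: the origin (TCP) lies at the very end of the fingers, on their centre line; the grasp point (between the pads) lies 19 mm behind it; z points along the fingers, y is the line along which they close (so a half turn about z gives the same grasp; the last joint's range is limited). The gripper opens to 85 mm and grips with 20 to 120 N. Pads are 22 mm wide; open, the fingers measure 114 mm over their backs; the gripper's body (76 mm by 85 mm) begins 54 mm behind the grasp point. The pads swing forward as they close: fully open they stand 13 mm farther back than shut.
Start: joints at [-1.33, 0.313, 0.046, 1.304, 0, 1.431], TCP at [0.214, -0.534, 0.231] pointing down, gripper open.
Joint ranges: [-2.76, 2.76], [-0.86, 1.69], [-1.03, 1.26], [-2.2, 2.34], [-1.47, 1.5], [-3.14, 3.14]. Speed limits (rad/s): [2.57, 2.57, 3.14, 3.14, 3.14, 3.14].

INTERFACE

Orientations are given as a unit quaternion [w, x, y, z].
In Python, from workcell import env, read_camera, get_calibration gives the robot as it stands.
- The arm moves only by the tool jog_arm, never from a script. Its argument "motion" is one flat list of numbers, 7 for each row, row after row: the shift along the tool's x, y, z as a fraction of full scale, then the turn, a rotation vector about the tool's x, y, z as a fraction of full scale, then the opening, from 0 (shut) to 1 (fully open). In form: [x, y, z, wx, wy, wz, grip, x, y, z, wx, wy, wz, grip, ...]. A call has 1 to 12 rows; each row is the pose to reach, as a shift and turn from the pose commanded when the call began, along the tool's axes at that moment; what a row does not reach only later rows make up. Full scale, the value 1, is 0.2 m for a shift and 90 degrees for a turn. A row lasts 1/8 s, in which the tool goes at most 62.5 mm and 10.7 degrees, less where a joint would pass 70% of its speed; a pose out of reach is approached as far as the arm can. A call with a number of a shift or a turn outside -1 to 1 is refused whole. A call with a gripper value outside its range is refused whole. The fingers move at their own pace and stop on an object; "newtons" is the grip in N (left out, the last holds). Time passes only in rows, so rows that repeat a pose let the fingers close. It gives the time, the measured TCP pose, the force, the opening and the grip force at its end, in the units of the state.
- env.get_state(): the state, without advancing time (a new reading comes with each control period).
- read_camera(name): name is "side" or "top"; returns the picture (400x640x3 uint8, red, green, blue); there is no depth.
- get_calibration(name): a dict with "fx", "fy", "cx", "cy" (pixels), "dist" ([k1, k2, p1, p2, k3] as OpenCV has them; the pictures are not rectified), "world_from_camera" (4x4, takes a point from camera to world coordinates). Camera axes: x right, y down, z forward; pixel columns grow to the right and rows downward; lengths in m; the calibration is good to about 2 mm. A picture is of the moment at which its call begins. get_calibration takes no time and is no camera call.
- env.hand_in(): hands the job in; it is judged then, once.
The state is a dict: "clock": time; "joint_pos": joint angles; "qvel": joint speeds; "tau": joint torques, N m; "tcp_pos": TCP position; "orientation": TCP orientation; "wrist_force": force on the tool from outside, world axes, zero at the start; "ft_torque": the same for the moment, N m; "finger_gap": finger opening in m; "grip_force": force on a finger pad.
Only numpy, scipy, OpenCV 4.12 (cv2) and the standard library are available. Lean on these libraries where they do the work, as an engineer would, in place of code of your own. Each camera call takes 0.05 s, during which the arm holds its last target. There are 200 camera calls.

TASK

Move the three part carriers one place on round the tray by sliding them, never lifting them: first the bar-grip carrier into the empty corner, then the round-knob carrier into the place the bar-grip one left, then the square-post carrier into the place the round-knob one left. Slide each until you feel the stop at the end of its move, press it lightly against that stop (about 5 to 15 N) for half a second, then let go; never ram the rails, and leave the other things on the bench alone.

Things in the scene. Friction and masses are not known exactly. Their poses are not given: they have to be found in the camera images.
- tray: Square aluminium tray, 156 x 156 mm, fixed on the bench mat. Origin: centre of its underside; floor for the carriers 8 mm above it. Inside 132 x 132 mm: four corner places, centred 29 to 37 mm from the tray's x and y centre lines. Empty at start: corner (+x, +y); round-knob carrier: (-x, -y); the bar-grip and square-post carriers hold the other two, either way round, so the first move is along tray +x or +y.
- end_rails: Dark rails across the tray's +x and -x ends (inner faces at x = +-66 mm, tops 21 mm above the tray's origin). Origin: the tray's. Each has a rigid white stop strip along its whole inner face, clamped 0.5 to 7.5 mm proud of it, unknown and different for each rail: feel for it. A carrier against its stop has its centre 30.5 to 37.5 mm from the tray's centre line.
- side_rails: Dark rails along the tray's +y and -y sides with their own stop strips, otherwise just like the end rails (inner faces at y = +-66 mm). Origin: the tray's.
- bar_carrier: Grey part carrier with a straight steel bar grip on its middle: 34 mm long along the carrier's x, 12 mm wide along its y, 30 mm tall above the 12 mm base. Base 56 x 56 mm, 12 mm thick; total height 42 mm. Origin: centre of its underside; x and y along its sides, parallel to the tray's x and y (within 1 degree). 0.11 to 0.22 kg; slides with 1 to 3 N of friction, more if pressed down.
- round_carrier: Grey part carrier with a round steel knob on its middle: 24 mm diameter, 30 mm tall above the 12 mm base. Base 56 x 56 mm, 12 mm thick; total height 42 mm. Origin: centre of its underside; x and y along its sides, parallel to the tray's x and y (within 1 degree). 0.11 to 0.22 kg; slides with 1 to 3 N of friction, more if pressed down.
- square_carrier: Grey part carrier with a square steel post on its middle: 16 x 16 mm (sides along the carrier's x and y), 30 mm tall above the 12 mm base. Base 56 x 56 mm, 12 mm thick; total height 42 mm. Origin: centre of its underside; x and y along its sides, parallel to the tray's x and y (within 1 degree). 0.11 to 0.22 kg; slides with 1 to 3 N of friction, more if pressed down.
- phone_shell: Bystander, leave alone: opened phone back shell, shallow aluminium tray 147 x 72 x 8 mm.
- tweezers: Bystander, leave alone: steel tweezers, 120 mm long, lying about 20 to 40 mm outside the tray's +y rail, parallel to it; origin mid-length.
- spudger: Bystander, leave alone: black plastic pry stick, 130 x 12 x 6 mm, lying about 20 to 40 mm outside the tray's +x rail, parallel to it; origin at its centre.
- driver: Bystander, leave alone: black-handled screwdriver, 160 mm long, lying.
- flux_jar: Bystander, leave alone: white jar with black lid, 40 mm across, 40 mm tall.
- esd_brush: Bystander, leave alone: small brush, 150 mm long, lying.
Mind the look-alikes: they are no part of the job. Leave any orange look-alike of the bar_carrier alone.

How it is judged:
On the way, in this order (a step that is already met when the one before it is completed fails the run):
1. the bar-grip carrier is in the empty corner and pressed (over 3 N for 0.3 s) against the stop at the end of its move (x of bar_carrier in the frame of tray above 0.026 m and y of bar_carrier in the frame of tray above 0.026 m and x of round_carrier in the frame of tray below -0.026 m and y of round_carrier in the frame of tray below -0.026 m and (((x of square_carrier in the frame of tray above 0.02 m and y of square_carrier in the frame of tray below -0.02 m) and contact force between bar_carrier and end_rails above 3 N) or ((x of square_carrier in the frame of tray below -0.02 m and y of square_carrier in the frame of tray above 0.02 m) and contact force between bar_carrier and side_rails above 3 N))), for 0.3 s.
2. then the round-knob carrier is in the place the bar-grip one left and pressed (over 3 N for 0.3 s) against the stop at the end of its move ((((x of round_carrier in the frame of tray below -0.026 m and y of round_carrier in the frame of tray above 0.026 m) and contact force between round_carrier and side_rails above 3 N) or ((x of round_carrier in the frame of tray above 0.026 m and y of round_carrier in the frame of tray below -0.026 m) and contact force between round_carrier and end_rails above 3 N))), for 0.3 s.
3. then the square-post carrier is in the place the round-knob one left and pressed (over 3 N for 0.3 s) against the stop at the end of its move (x of square_carrier in the frame of tray below -0.026 m and y of square_carrier in the frame of tray below -0.026 m and ((x of round_carrier in the frame of tray below 0 m and contact force between square_carrier and end_rails above 3 N) or (x of round_carrier in the frame of tray above 0 m and contact force between square_carrier and side_rails above 3 N))), for 0.3 s.
At the end, for the whole second after the job is handed in: All at rest on the tray floor: the bar-grip carrier in the corner that was empty, the round-knob carrier in the place the bar-grip one left, the square-post carrier in the place the round-knob one left, each centre more than 26 mm from both centre lines of the tray (x of bar_carrier in the frame of tray above 0.026 m and y of bar_carrier in the frame of tray above 0.026 m and ((x of round_carrier in the frame of tray below -0.026 m and y of round_carrier in the frame of tray above 0.026 m) or (x of round_carrier in the frame of tray above 0.026 m and y of round_carrier in the frame of tray below -0.026 m)) and x of square_carrier in the frame of tray below -0.026 m and y of square_carrier in the frame of tray below -0.026 m and linear speed of each of bar_carrier, round_carrier, square_carrier below 0.01 m/s); the robot touches nothing.
It fails at once if a carrier presses on a rail or its stop with more than 20 N (contact force between any of bar_carrier, round_carrier, square_carrier and end_rails above 20 N or contact force between any of bar_carrier, round_carrier, square_carrier and side_rails above 20 N).
It fails at once if the robot itself pushes on a rail or stop with more than 20 N (contact force between any of the fingers, the arm and end_rails above 20 N or contact force between any of the fingers, the arm and side_rails above 20 N).
It fails at once if a carrier is lifted more than 5 mm off the tray floor (z of any of bar_carrier, round_carrier, square_carrier in the frame of tray above 0.013 m).
It fails at once if a bystander is moved more than 20 mm (distance of any of phone_shell, tweezers, spudger, driver, flux_jar, esd_brush from where it was at the start of the episode above 0.02 m).
It also fails if it takes over 72 s, if anything falls off the work surface, if the arm or the gripper's body presses on something with over 40 N, if the wrist force passes 120 N, or if a joint passes its speed limit or range.

## Working session

There is one attempt and no reset: what is moved stays moved. The work goes in short steps, Python scripts to look and compute and a tool call to move; the robot and the scene stay as the last step left them, time stands still between calls to the robot, and variables do not carry over. Pictures are saved under pics/ and viewed, at most 10 in all, crops included, and the job is handed in when it is done.

Besides the shell and the picture viewer there is one more tool, called after "Request:" by a JSON object that holds its "api" and its "payload", one argument or row to a line. jog_arm: Moves the arm, as the interface text tells. Shift numbers are shares of 0.2 m and turn numbers shares of 90 degrees, none past 1 either way. Its arguments: {"type":"object","properties":{"motion":{"type":"array","items":{"type":"number"}},"newtons":{"type":"number"}},"required":["motion"]}

```bash
mkdir -p pics; ls; python3 - <<'E'
from workcell import env, read_camera, get_calibration
import cv2,numpy as np
for n in("top","side"):
    im=read_camera(n); cv2.imwrite(f"pics/{n}0.png",im[:,:,::-1]); c=get_calibration(n)
    print(n,c["fx"],c["fy"],c["cx"],c["cy"],c["dist"],np.round(c["world_from_camera"],3).tolist())
print(env.get_state())
E
```

```text
pics
top 405.01659148179624 405.01659148179624 316.51613343091344 189.12645654467767 [-0.0947631  0.         0.         0.         0.       ] [[0.016, -0.999, 0.045, 0.485], [-1.0, -0.016, 0.011, 0.024], [-0.01, -0.045, -0.999, 1.029], [0.0, 0.0, 0.0, 1.0]]
side 366.5704663577067 366.5704663577067 320.4887802585155 201.08695833238193 [-0.00285166  0.          0.          0.          0.        ] [[0.975, -0.104, 0.197, 0.361], [-0.222, -0.518, 0.826, -0.67], [0.016, -0.849, -0.528, 0.468], [0.0, 0.0, 0.0, 1.0]]
{'clock': 0.1, 'joint_pos': array([-1.32959548e+00,  3.13945302e-01,  4.50757785e-02,  1.30360827e+00,
        9.15547042e-06,  1.43122439e+00]), 'qvel': array([-0.00034333, -0.00127059,  0.00139006, -0.0022045 ,  0.000434  ,
        0.00020206]), 'tau': array([ 3.78391022e-03, -4.81727529e+01,  2.99243903e+01,  1.26915731e-02,
       -8.39399650e-05, -4.80774119e-06]), 'tcp_pos': array([ 0.21358793, -0.53335621,  0.2304798 ]), 'orientation': array([-8.39881915e-04,  9.81930842e-01,  1.89238246e-01, -3.81312623e-05]), 'wrist_force': array([0.48599851, 0.21783698, 0.21991151]), 'ft_torque': array([ 0.00347915, -0.00464896, -0.0049144 ]), 'grip_force': 0.0, 'finger_gap': 0.08551197500320908}
```

View pics/top0.png

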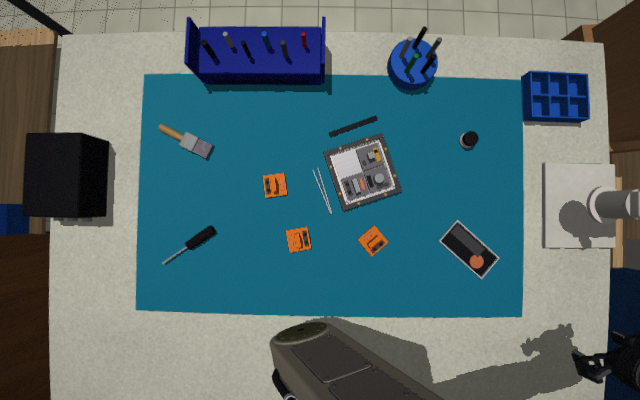

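View pics/side0.png

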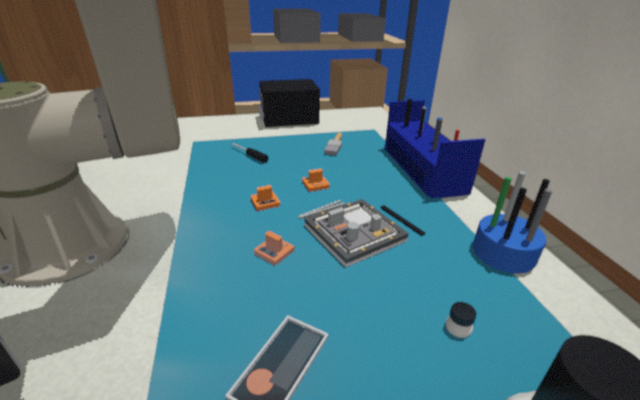

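The top picture shows the tray at about (362,172), with the spudger (353,126) on its +x side and the tweezers (322,190) on its +y side. The empty corner is top-left. Three orange look-alikes are outside the tray. Next I zoom in and measure the tray.

```bash
cat > h.py <<'E'
from workcell import env, read_camera, get_calibration
import cv2,numpy as np
def ray(n,uv,z):
    c=get_calibration(n);K=np.array([[c["fx"],0,c["cx"]],[0,c["fy"],c["cy"]],[0,0,1]])
    p=cv2.undistortPoints(np.float64(uv).reshape(-1,1,2),K,np.array(c["dist"])).reshape(-1,2)
    T=np.array(c["world_from_camera"]);d=np.c_[p,np.ones(len(p))]@T[:3,:3].T
    return T[:3,3]+d*((z-T[2,3])/d[:,2])[:,None]
def pix(n,X):
    c=get_calibration(n);K=np.array([[c["fx"],0,c["cx"]],[0,c["fy"],c["cy"]],[0,0,1]])
    T=np.linalg.inv(np.array(c["world_from_camera"]))
    return cv2.projectPoints(np.float64(X).reshape(-1,1,3),cv2.Rodrigues(T[:3,:3])[0],T[:3,3],K,np.array(c["dist"]))[0].reshape(-1,2)
E
python3 - <<'E'
from h import *
im=cv2.imread("pics/top0.png")
hsv=cv2.cvtColor(im,cv2.COLOR_BGR2HSV)
teal=cv2.inRange(hsv,(85,120,50),(110,255,255))
m=cv2.bitwise_not(teal); m[:115]=0; m[225:]=0; m[:,:300]=0; m[:,420:]=0
cs,_=cv2.findContours(m,cv2.RETR_EXTERNAL,cv2.CHAIN_APPROX_NONE)
c=max(cs,key=cv2.contourArea); r=cv2.minAreaRect(c); b=cv2.boxPoints(r); print(r,b.tolist())
for z in (0.0,0.021):
    w=ray("top",b,z);print(np.round(w,4).tolist(),w.mean(0),[np.linalg.norm(w[i]-w[i-1]) for i in range(4)])
a=cv2.resize(im[125:217,315:409],None,fx=6,fy=6,interpolation=cv2.INTER_CUBIC); cv2.imwrite("pics/topz.png",a)
s=cv2.imread("pics/side0.png");cv2.imwrite("pics/sidez.png",cv2.resize(s[190:275,295:420],None,fx=6,fy=6,interpolation=cv2.INTER_CUBIC))
E
```

```text
((362.1499938964844, 171.45001220703125), (62.929317474365234, 62.613094329833984), 71.56504821777344) [[322.5, 151.50001525878906], [381.89996337890625, 131.7000274658203], [401.79998779296875, 191.40000915527344], [342.4000244140625, 211.1999969482422]]
[[0.6278, 0.0211, 0.0], [0.6816, -0.1306, 0.0], [0.529, -0.1826, 0.0], [0.4763, -0.0318, 0.0]] [ 0.57866558 -0.08099237  0.        ] [np.float64(0.1605144657975816), np.float64(0.16096529910411295), np.float64(0.1612115024199538), np.float64(0.15978952149408396)]
[[0.6249, 0.0212, 0.021], [0.6776, -0.1275, 0.021], [0.5281, -0.1784, 0.021], [0.4765, -0.0307, 0.021]] [ 0.57676148 -0.07885833  0.021     ] [np.float64(0.15723981891634795), np.float64(0.15768145479712797), np.float64(0.15792263533252113), np.float64(0.15652966416213313)]
```

View pics/topz.png

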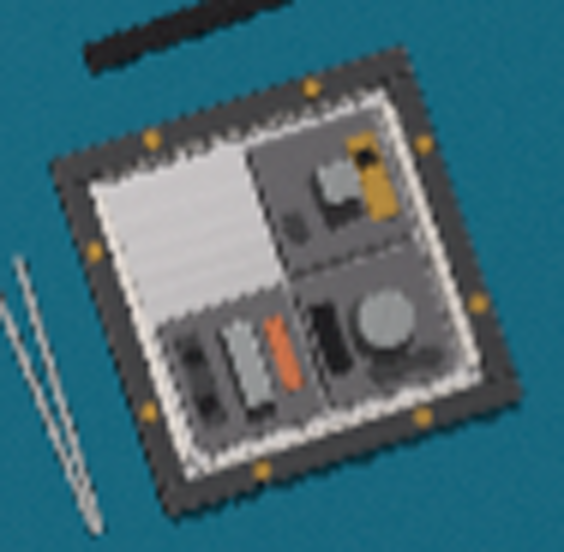

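View pics/sidez.png

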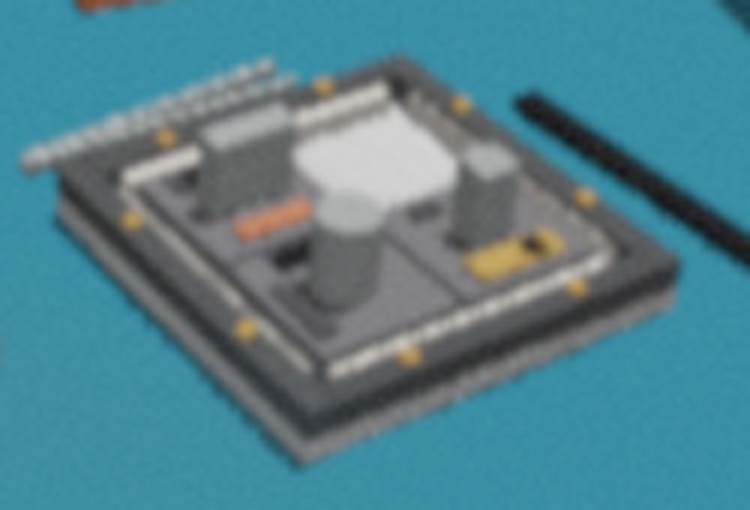

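The crops (scale 6, origin (315,125) top and (295,190) side) show bar grip at (-x,+y), round knob at (-x,-y), square post at (+x,-y). The moves are therefore bar +x, round +y, square -x. The next script refines the poses.

```bash
python3 - <<'E'
from h import *
from scipy.spatial.transform import Rotation as R
im=cv2.imread("pics/top0.png");sd=cv2.imread("pics/side0.png")
hsv=cv2.cvtColor(im,cv2.COLOR_BGR2HSV)
m=cv2.bitwise_not(cv2.inRange(hsv,(85,120,50),(110,255,255))); m[:115]=0; m[225:]=0; m[:,:300]=0; m[:,420:]=0
c=max(cv2.findContours(m,cv2.RETR_EXTERNAL,cv2.CHAIN_APPROX_NONE)[0],key=cv2.contourArea)
w=ray("top",c.reshape(-1,2)+0.0,0.021)[:,:2]
r=cv2.minAreaRect(w.astype(np.float32)*1000);print("tray mm",r)
th=np.deg2rad(19.2);ct=np.array(r[0])/1000
for it in range(4):
    Rm=np.array([[np.cos(th),np.sin(th)],[-np.sin(th),np.cos(th)]]);l=(w-ct)@Rm.T;sl=[];e=[]
    for ax in(0,1):
        for s in(1,-1):
            k=(s*l[:,ax]>.070)&(abs(l[:,1-ax])<.06);p=np.polyfit(l[k,1-ax],l[k,ax],1);sl.append(p[0]*(1 if ax else -1));e.append(p[1])
    ct=ct+Rm.T@np.array([(e[0]+e[1])/2,(e[2]+e[3])/2]);th+=np.mean(sl)
print("yaw",np.rad2deg(th),"sl",np.rad2deg(sl),"ctr",ct,"half",e)
Rm=np.array([[np.cos(th),np.sin(th)],[-np.sin(th),np.cos(th)]])
def blob(a,seed):
    g=cv2.GaussianBlur(cv2.resize(a,None,fx=4,fy=4,interpolation=cv2.INTER_CUBIC),(3,3),0)
    mk=np.zeros((g.shape[0]+2,g.shape[1]+2),np.uint8);s=(int(seed[0]*4),int(seed[1]*4))
    cv2.floodFill(g,mk,s,0,(22,)*3,(22,)*3,4|cv2.FLOODFILL_MASK_ONLY|cv2.FLOODFILL_FIXED_RANGE|(255<<8))
    M=cv2.moments(mk[1:-1,1:-1],True);return np.array([M["m10"]/M["m00"],M["m01"]/M["m00"]])/4-.375,M["m00"]/16
for n,a,b in(("bar",(356,186.5),(336.3,211.5)),("round",(379.3,178),(353.3,225)),("square",(371.3,155.5),(376.7,216.5))):
    for nm,I,s in(("top",im,a),("side",sd,b)):
        u,A=blob(I,s);W=ray(nm,u,.05)[0,:2];print(n,nm,u.round(1),A,"world",W.round(4),"tray",(Rm@(W-ct)).round(4))
st=env.get_state();print("tool yaw",np.rad2deg(np.arctan2(*R.from_quat(st["orientation"],scalar_first=True).as_matrix()[[1,0],0])))
# strip inner faces seen from top: profile of gray along tray axes at z=.021
g=cv2.cvtColor(im,cv2.COLOR_BGR2GRAY).astype(np.float32)
for lab,ax,sg,o in(("+x",0,1,-.033),("-x",0,-1,.033),("+y",1,1,-.033),("-y",1,-1,.033)):
    v=[]
    for d in np.arange(.052,.076,.002):
        q=[]
        for oo in np.linspace(-.02,.02,9):
            L=np.zeros(2);L[ax]=sg*d;L[1-ax]=o+oo;W=Rm.T@L+ct;u=pix("top",[*W,.021])[0].astype(np.float32);q.append(cv2.remap(g,u[:1].reshape(1,1),u[1:].reshape(1,1),1)[0,0])
        v.append(int(np.mean(q)))
    print(lab,v)
E
```

```text
tray mm ((576.7894287109375, -78.71142578125), (157.61907958984375, 156.9788360595703), 19.293508529663086)
yaw 19.254015372428935 sl [-0.21069371  0.16415181 -0.07668944  0.12323133] ctr [ 0.57739924 -0.07876841] half [np.float64(0.07707962096204507), np.float64(-0.0770796209618099), np.float64(0.07711884797776265), np.float64(-0.07711884797736035)]
bar top [355.9 184.7] 57.375 world [ 0.5413 -0.061 ] tray [-0.0283  0.0287]
bar side [342.9 209.1] 80.125 world [ 0.5553 -0.0565] tray [-0.0135  0.0283]
round top [379.  177.4] 66.25 world [ 0.56   -0.1167] tray [-0.029  -0.0301]
round side [355.2 219.8] 128.3125 world [ 0.569 -0.099] tray [-0.0146 -0.0164]
square top [371.1 154.6] 35.0625 world [ 0.6153 -0.097 ] tray [ 0.0298 -0.0297]
square side [375.9 216.2] 28.0625 world [ 0.6142 -0.0952] tray [ 0.0293 -0.0277]
tool yaw 21.816661171285798
+x [100, 102, 117, 154, 159, 122, 104, 85, 70, 71, 76, 73]
-x [90, 97, 98, 115, 149, 179, 179, 140, 85, 73, 76, 75]
+y [78, 99, 104, 131, 182, 200, 199, 132, 77, 76, 77, 72]
-y [115, 113, 115, 126, 136, 180, 189, 135, 75, 71, 75, 74]
```

Request:
{"api": "jog_arm", "payload": {
  "motion": [0.1, -0.065, 0, 0, 0, 0, 0.4, 0.35, -0.23, 0, 0, 0, 0, 0.4, 0.6, -0.4, 0, 0, 0, 0, 0.4, 0.85, -0.55, 0, 0, 0, 0, 0.4, 1, -0.65, 0, 0, 0, 0, 0.4],
  "newtons": 20
}}

```text
clock: 0.72
tcp_pos: [0.3522, -0.3351, 0.2313]
orientation: [-0.0, 0.982, 0.191, 0.0]
wrist_force: [0.8, 0.2, -0.5]
finger_gap: 0.034
grip_force: 0.0
```

Request:
{"api": "jog_arm", "payload": {
  "motion": [0.2, -0.13, 0, 0, 0, 0, 0.4, 0.45, -0.3, 0, 0, 0, 0, 0.4, 0.7, -0.45, 0, 0, 0, 0, 0.4, 0.9, -0.6, 0, 0, 0, 0, 0.4, 1, -0.65, 0, 0, 0, 0, 0.4],
  "newtons": 20
}}

```text
clock: 1.35
tcp_pos: [0.4887, -0.1399, 0.2312]
orientation: [-0.0, 0.982, 0.191, -0.0]
wrist_force: [-0.5, -0.3, -0.7]
finger_gap: 0.034
grip_force: 0.0
```

Request:
{"api": "jog_arm", "payload": {
  "motion": [0.15, -0.1, 0.2, 0, 0, 0.0285, 0.4, 0.3, -0.2, 0.4, 0, 0, 0.0285, 0.4, 0.39, -0.28, 0.5, 0, 0, 0.0285, 0.4, 0.39, -0.28, 0.5, 0, 0, 0.0285, 0.4],
  "newtons": 20
}}

```text
clock: 1.85
tcp_pos: [0.5383, -0.06, 0.1293]
orientation: [-0.001, 0.986, 0.169, -0.002]
wrist_force: [0.3, 0.2, -0.6]
finger_gap: 0.0342
grip_force: 0.0
```

Request:
{"api": "jog_arm", "payload": {
  "motion": [0.005, 0.005, 0.2, 0, 0, 0, 0.4, 0.005, 0.005, 0.4, 0, 0, 0, 0.4, 0.005, 0.005, 0.505, 0, 0, 0, 0.4, 0.005, 0.005, 0.505, 0, 0, 0, 0.4]
}}

```text
clock: 2.35
tcp_pos: [0.5398, -0.0635, 0.0298]
orientation: [-0.0, 0.986, 0.167, -0.001]
wrist_force: [0.6, -0.6, 0.1]
finger_gap: 0.0339
grip_force: 0.0
```

```bash
python3 - <<'E'
from h import *
s=read_camera("side")[:,:,::-1];cv2.imwrite("pics/s1.png",cv2.resize(s[130:290,270:450],None,fx=4,fy=3.7,interpolation=cv2.INTER_CUBIC))
st=env.get_state();print(st["tcp_pos"],st["wrist_force"])
E
```

```text
[ 0.54095836 -0.06374739  0.03098996] [ 0.55019707 -0.46767884  0.89828484]
```

View pics/s1.png

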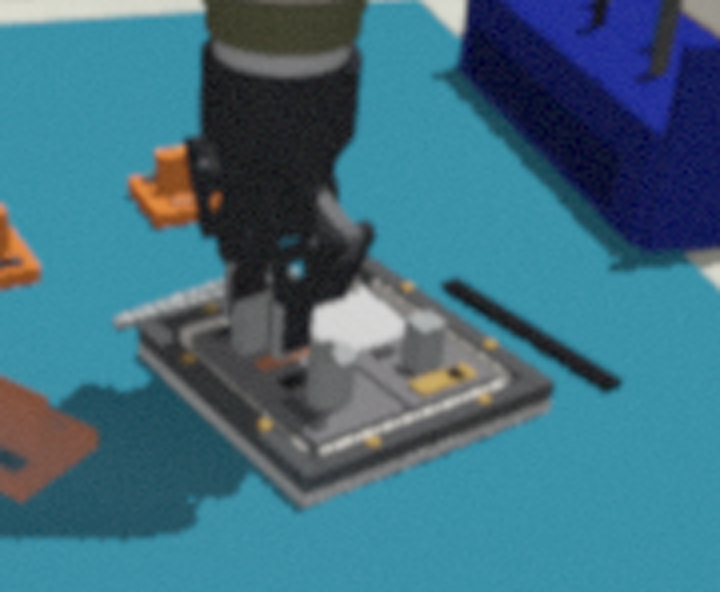

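The picture shows the fingers astride the bar grip at about (270,320), clear of the rails and of the other knobs. I centre slightly, drop 3 mm and close gently.

Request:
{"api": "jog_arm", "payload": {
  "motion": [0, -0.012, 0.015, 0, 0, 0, 0.4, 0, -0.012, 0.015, 0, 0, 0, 0.4, 0, -0.012, 0.015, 0, 0, 0, 0, 0, -0.012, 0.015, 0, 0, 0, 0, 0, -0.012, 0.015, 0, 0, 0, 0, 0, -0.012, 0.015, 0, 0, 0, 0, 0, -0.012, 0.015, 0, 0, 0, 0],
  "newtons": 20
}}

```text
clock: 3.28
tcp_pos: [0.541, -0.0612, 0.028]
orientation: [0.0, 0.986, 0.167, 0.001]
wrist_force: [0.3, 0.7, 6.3]
finger_gap: 0.0119
grip_force: 22.8
```

```bash
cat >> h.py <<'E'
from scipy.spatial.transform import Rotation as R
def rep():
    s=env.get_state();t=np.deg2rad(19.25);M=np.array([[np.cos(t),np.sin(t)],[-np.sin(t),np.cos(t)]])
    x=R.from_quat(s["orientation"],scalar_first=True).as_matrix()
    print("t",s["clock"],"tray xy mm",(1000*M@(s["tcp_pos"][:2]-[.5774,-.0788])).round(2),"z",round(s["tcp_pos"][2]*1000,2),"F tray",(M@s["wrist_force"][:2]).round(2),round(s["wrist_force"][2],2),"yaw",round(np.rad2deg(np.arctan2(x[1,0],x[0,0])),2),"T",s["ft_torque"].round(2),"gap",round(s["finger_gap"]*1000,1),"grip",s["grip_force"])
E
python3 -c "from h import *;rep()"
```

```text
t 3.275 tray xy mm [-28.55  28.61] z 27.98 F tray [0.52 0.61] 6.31 yaw 19.26 T [ 0.17  0.19 -0.03] gap 11.9 grip 22.833434343338013
```

Request:
{"api": "jog_arm", "payload": {
  "motion": [0, 0, -0.0025, 0, 0, 0, 0, 0.025, 0, -0.0025, 0, 0, 0, 0, 0.025, 0, -0.0025, 0, 0, 0, 0],
  "newtons": 30
}}

```text
clock: 3.65
tcp_pos: [0.5448, -0.0599, 0.028]
orientation: [0.0, 0.986, 0.167, -0.001]
wrist_force: [-3.1, -1.6, 6.2]
finger_gap: 0.0117
grip_force: 30.4
```

```bash
python3 -c "from h import *;rep()"
```

```text
t 3.65 tray xy mm [-24.55  28.58] z 28.05 F tray [-3.48 -0.47] 6.16 yaw 19.23 T [-0.21  0.47  0.  ] gap 11.7 grip 30.44529139995575
```

Request:
{"api": "jog_arm", "payload": {
  "motion": [0.03, 0, -0.005, 0, 0, 0, 0, 0.07, 0, -0.005, 0, 0, 0, 0, 0.12, 0, -0.005, 0, 0, 0, 0, 0.17, 0, -0.005, 0, 0, 0, 0, 0.21, 0, -0.005, 0, 0, 0, 0, 0.23, 0, -0.005, 0, 0, 0, 0, 0.23, 0, -0.005, 0, 0, 0, 0]
}}

```text
clock: 4.53
tcp_pos: [0.5888, -0.0443, 0.0287]
orientation: [0.0, 0.986, 0.167, -0.0]
wrist_force: [0.2, -0.4, -2.2]
finger_gap: 0.0115
grip_force: 29.3
```

```bash
python3 -c "from h import *;rep()"
```

```text
t 4.525 tray xy mm [22.16 28.83] z 28.67 F tray [ 0.07 -0.45] -2.16 yaw 19.27 T [ 0.02  0.03 -0.02] gap 11.5 grip 29.334666430950165
```

Request:
{"api": "jog_arm", "payload": {
  "motion": [0, 0, 0.004, 0, 0, 0, 0, 0.015, 0, 0.004, 0, 0, 0, 0, 0.025, 0, 0.004, 0, 0, 0, 0, 0.025, 0, 0.004, 0, 0, 0, 0]
}}

```text
clock: 5.03
tcp_pos: [0.5937, -0.0427, 0.0281]
orientation: [0.0, 0.986, 0.167, 0.0]
wrist_force: [0.9, 0.5, -0.7]
finger_gap: 0.0114
grip_force: 29.4
```

```bash
python3 -c "from h import *;rep()"
```

```text
t 5.025 tray xy mm [27.3  28.67] z 28.05 F tray [0.97 0.18] -0.66 yaw 19.25 T [ 0.04 -0.12 -0.02] gap 11.4 grip 29.398752450942993
```

Now small forward steps to feel for the stop.

Request:
{"api": "jog_arm", "payload": {
  "motion": [0.005, 0, 0, 0, 0, 0, 0, 0.01, 0, 0, 0, 0, 0, 0, 0.01, 0, 0, 0, 0, 0, 0]
}}

```text
clock: 5.4
tcp_pos: [0.5954, -0.0421, 0.028]
orientation: [0.0, 0.986, 0.167, 0.0]
wrist_force: [-0.4, 0.1, 0.5]
finger_gap: 0.0114
grip_force: 29.5
```

```bash
python3 -c "from h import *;rep()"
```

```text
t 5.4 tray xy mm [29.07 28.77] z 28.05 F tray [-0.32  0.2 ] 0.49 yaw 19.25 T [-0.05  0.05 -0.03] gap 11.4 grip 29.500249922275543
```

Request:
{"api": "jog_arm", "payload": {
  "motion": [0.005, 0, 0, 0, 0, 0, 0, 0.0075, 0, 0, 0, 0, 0, 0, 0.0075, 0, 0, 0, 0, 0, 0]
}}

```text
clock: 5.78
tcp_pos: [0.5967, -0.0416, 0.028]
orientation: [0.0, 0.986, 0.167, 0.0]
wrist_force: [-1.0, -1.1, 1.3]
finger_gap: 0.0117
grip_force: 29.7
```

```bash
python3 -c "from h import *;rep()"
```

```text
t 5.775 tray xy mm [30.5  28.74] z 28.04 F tray [-1.33 -0.67] 1.25 yaw 19.25 T [-0.04  0.23 -0.01] gap 11.7 grip 29.654787182807922
```

Request:
{"api": "jog_arm", "payload": {
  "motion": [0.005, 0, 0, 0, 0, 0, 0, 0.005, 0, 0, 0, 0, 0, 0]
}}

```text
clock: 6.02
tcp_pos: [0.5978, -0.0412, 0.028]
orientation: [0.0, 0.986, 0.167, 0.0]
wrist_force: [-2.0, -0.6, 0.5]
finger_gap: 0.0114
grip_force: 29.7
```

```bash
python3 -c "from h import *;rep()"
```

```text
t 6.025 tray xy mm [31.62 28.74] z 28.05 F tray [-2.08  0.12] 0.47 yaw 19.25 T [-0.09  0.29  0.01] gap 11.4 grip 29.66668725013733
```

Request:
{"api": "jog_arm", "payload": {
  "motion": [0.005, 0, 0, 0, 0, 0, 0, 0.005, 0, 0, 0, 0, 0, 0]
}}

```text
clock: 6.28
tcp_pos: [0.5987, -0.0409, 0.028]
orientation: [0.0, 0.986, 0.167, 0.0]
wrist_force: [-0.8, -1.2, 1.6]
finger_gap: 0.0115
grip_force: 29.7
```

Request:
{"api": "jog_arm", "payload": {
  "motion": [0.005, 0, 0, 0, 0, 0, 0, 0.005, 0, 0, 0, 0, 0, 0]
}}

```text
clock: 6.52
tcp_pos: [0.5996, -0.0406, 0.028]
orientation: [0.0, 0.986, 0.167, 0.0]
wrist_force: [-1.9, 0.4, 2.7]
finger_gap: 0.0114
grip_force: 29.8
```

Request:
{"api": "jog_arm", "payload": {
  "motion": [0.005, 0, 0, 0, 0, 0, 0, 0.005, 0, 0, 0, 0, 0, 0]
}}

```text
clock: 6.78
tcp_pos: [0.6006, -0.0403, 0.028]
orientation: [0.0, 0.986, 0.167, 0.0]
wrist_force: [-0.8, -0.5, 3.0]
finger_gap: 0.0115
grip_force: 29.8
```

Request:
{"api": "jog_arm", "payload": {
  "motion": [0.005, 0, 0, 0, 0, 0, 0, 0.005, 0, 0, 0, 0, 0, 0]
}}

```text
clock: 7.02
tcp_pos: [0.6015, -0.0399, 0.028]
orientation: [0.0, 0.986, 0.167, 0.0]
wrist_force: [-2.4, 0.0, 2.7]
finger_gap: 0.0113
grip_force: 29.9
```

Request:
{"api": "jog_arm", "payload": {
  "motion": [0.005, 0, -0.001, 0, 0, 0, 0, 0.005, 0, -0.001, 0, 0, 0, 0]
}}

```text
clock: 7.28
tcp_pos: [0.6026, -0.0395, 0.028]
orientation: [-0.0, 0.986, 0.167, 0.0]
wrist_force: [-0.2, 0.3, 0.1]
finger_gap: 0.0113
grip_force: 29.6
```

```bash
python3 -c "from h import *;rep()"
```

```text
t 7.275 tray xy mm [36.78 28.8 ] z 28.02 F tray [-0.06  0.34] 0.05 yaw 19.26 T [-0.03  0.08 -0.  ] gap 11.3 grip 29.599055349826813
```

Request:
{"api": "jog_arm", "payload": {
  "motion": [0.005, 0, 0, 0, 0, 0, 0, 0.005, 0, 0, 0, 0, 0, 0]
}}

```text
clock: 7.52
tcp_pos: [0.6033, -0.0392, 0.028]
orientation: [-0.0, 0.986, 0.167, -0.0]
wrist_force: [-1.4, -0.2, 0.6]
finger_gap: 0.0116
grip_force: 29.6
```

```bash
python3 -c "from h import *;rep()
s=read_camera('side')[:,:,::-1];cv2.imwrite('pics/s2.png',cv2.resize(s[160:270,290:430],None,fx=5,fy=5,interpolation=cv2.INTER_CUBIC))"
```

```text
t 7.525 tray xy mm [37.5  28.83] z 28.04 F tray [-1.39  0.23] 0.61 yaw 19.26 T [-0.11  0.18  0.02] gap 11.6 grip 29.582637548446655
```

View pics/s2.png

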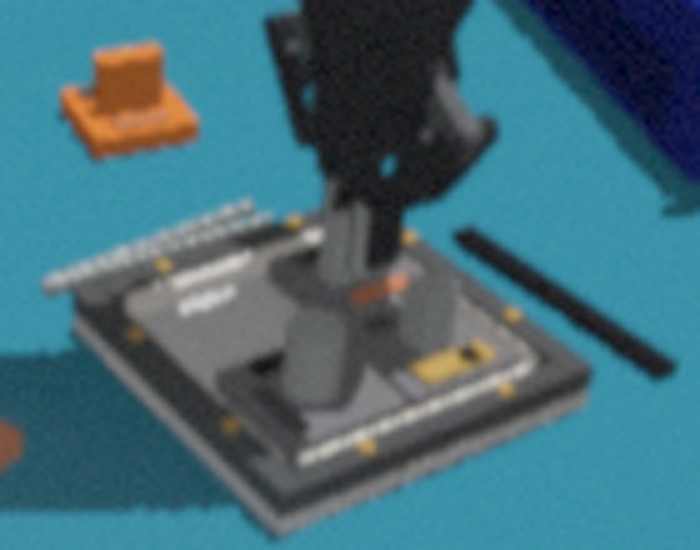

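The bar carrier, at about (350,260), has moved with the fingers and sits near the +x end. I keep feeling for the stop.

Request:
{"api": "jog_arm", "payload": {
  "motion": [0.005, 0, 0, 0, 0, 0, 0, 0.005, 0, 0, 0, 0, 0, 0]
}}

```text
clock: 7.82
tcp_pos: [0.6034, -0.0392, 0.0281]
orientation: [0.0, 0.986, 0.167, -0.001]
wrist_force: [-4.7, -2.0, 3.3]
finger_gap: 0.0115
grip_force: 29.9
```

```bash
python3 -c "from h import *;rep()"
```

```text
t 7.825 tray xy mm [37.56 28.83] z 28.09 F tray [-5.13 -0.31] 3.29 yaw 19.24 T [-0.43  1.01  0.03] gap 11.5 grip 29.936457574367523
```

Stop felt (5 N). Pressing to about 9 N and holding.

Request:
{"api": "jog_arm", "payload": {
  "motion": [0.004, 0, -0.001, 0, 0, 0, 0, 0.004, 0, -0.001, 0, 0, 0, 0]
}}

```text
clock: 8.07
tcp_pos: [0.6034, -0.0392, 0.0281]
orientation: [0.0, 0.986, 0.167, -0.002]
wrist_force: [-6.2, -3.2, 3.9]
finger_gap: 0.0114
grip_force: 30.1
```

```bash
python3 -c "from h import *;rep()"
```

```text
t 8.075 tray xy mm [37.59 28.86] z 28.15 F tray [-6.97 -1.  ] 3.93 yaw 19.23 T [-0.55  1.29  0.02] gap 11.4 grip 30.068528652191162
```

Request:
{"api": "jog_arm", "payload": {
  "motion": [0.003, 0, -0.001, 0, 0, 0, 0, 0.003, 0, -0.001, 0, 0, 0, 0, 0.003, 0, -0.001, 0, 0, 0, 0, 0.003, 0, -0.001, 0, 0, 0, 0, 0.003, 0, -0.001, 0, 0, 0, 0, 0.003, 0, -0.001, 0, 0, 0, 0]
}}

```text
clock: 8.82
tcp_pos: [0.6034, -0.0391, 0.0282]
orientation: [0.0, 0.986, 0.167, -0.002]
wrist_force: [-6.5, -3.5, 4.1]
finger_gap: 0.0116
grip_force: 30.1
```

```bash
python3 -c "from h import *;rep()"
```

```text
t 8.825 tray xy mm [37.59 28.88] z 28.15 F tray [-7.24 -1.15] 4.13 yaw 19.21 T [-0.75  1.47 -0.01] gap 11.6 grip 30.077630281448364
```

Request:
{"api": "jog_arm", "payload": {
  "motion": [0.005, 0, -0.001, 0, 0, 0, 0, 0.005, 0, -0.001, 0, 0, 0, 0, 0.005, 0, -0.001, 0, 0, 0, 0, 0.005, 0, -0.001, 0, 0, 0, 0, 0.005, 0, -0.001, 0, 0, 0, 0]
}}

```text
clock: 9.45
tcp_pos: [0.6034, -0.0391, 0.0282]
orientation: [0.001, 0.986, 0.167, -0.003]
wrist_force: [-9.2, -5.8, 5.4]
finger_gap: 0.0113
grip_force: 30.3
```

```bash
python3 -c "from h import *;rep()"
```

```text
t 9.45 tray xy mm [37.65 28.9 ] z 28.21 F tray [-10.63  -2.42] 5.44 yaw 19.2 T [-0.99  1.93  0.05] gap 11.3 grip 30.253136157989502
```

Request:
{"api": "jog_arm", "payload": {
  "motion": [-0.011, 0, 0, 0, 0, 0, 0, -0.011, 0, 0, 0, 0, 0, 0, -0.011, 0, 0, 0, 0, 0, 0.4, -0.011, 0, 0, 0, 0, 0, 0.4, -0.011, 0, 0, 0, 0, 0, 0.4, -0.011, 0, -0.15, 0, 0, 0, 0.45, -0.011, 0, -0.3, 0, 0, 0, 0.5]
}}

```text
clock: 10.32
tcp_pos: [0.6044, -0.0387, 0.0892]
orientation: [-0.0, 0.986, 0.167, -0.0]
wrist_force: [0.8, -0.1, 0.2]
finger_gap: 0.043
grip_force: 0.0
```

Request:
{"api": "jog_arm", "payload": {
  "motion": [-0.1, 0.1, -0.03, 0, 0, 0, 0.5, -0.23, 0.2, -0.03, 0, 0, 0, 0.5, -0.333, 0.295, -0.03, 0, 0, 0, 0.5, -0.333, 0.295, -0.03, 0, 0, 0, 0.5, -0.333, 0.295, -0.03, 0, 0, 0, 0.5],
  "newtons": 20
}}

```text
clock: 10.95
tcp_pos: [0.5615, -0.1162, 0.095]
orientation: [-0.0, 0.986, 0.167, 0.0]
wrist_force: [0.2, 0.2, 0.0]
finger_gap: 0.0427
grip_force: 0.0
```

```bash
python3 -c "from h import *;rep()
s=read_camera('side')[:,:,::-1];cv2.imwrite('pics/s3.png',cv2.resize(s[140:270,280:440],None,fx=4.5,fy=4.5,interpolation=cv2.INTER_CUBIC))"
```

```text
t 10.95 tray xy mm [-27.33 -30.11] z 95.0 F tray [0.22 0.15] 0.02 yaw 19.25 T [ 0.05 -0.05 -0.02] gap 42.7 grip 0.0
```

View pics/s3.png

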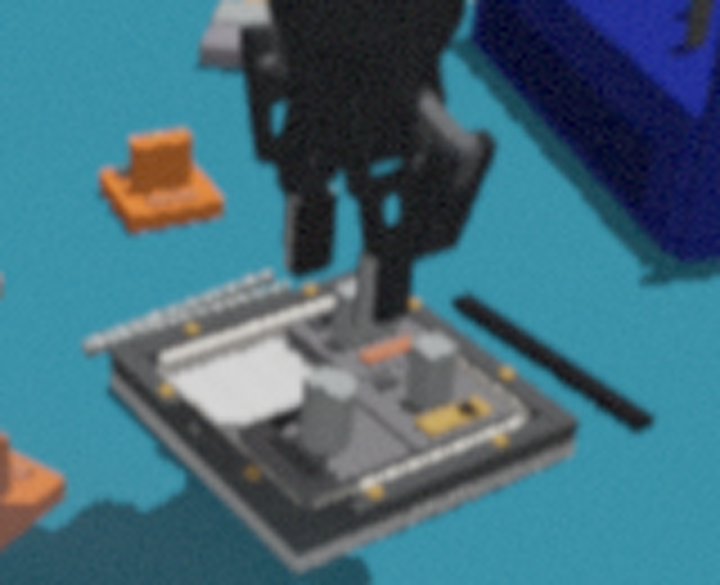

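The picture shows the bar carrier in the far corner, at about (360,310) in the crop, and the vacated place clear. Now I descend on the round knob.

Request:
{"api": "jog_arm", "payload": {
  "motion": [-0.008, 0, 0.1, 0, 0, 0, 0.5, -0.008, 0, 0.25, 0, 0, 0, 0.5, -0.008, 0, 0.325, 0, 0, 0, 0.5, -0.008, 0, 0.325, 0, 0, 0, 0.5, -0.008, 0, 0.325, 0, 0, 0, 0, -0.008, 0, 0.325, 0, 0, 0, 0, -0.008, 0, 0.325, 0, 0, 0, 0, -0.008, 0, 0.325, 0, 0, 0, 0, -0.008, 0, 0.325, 0, 0, 0, 0],
  "newtons": 20
}}

```text
clock: 12.12
tcp_pos: [0.5603, -0.1172, 0.0307]
orientation: [0.0, 0.986, 0.167, 0.001]
wrist_force: [-0.0, 1.4, 5.3]
finger_gap: 0.0231
grip_force: 20.4
```

```bash
python3 -c "from h import *;rep()"
```

```text
t 12.125 tray xy mm [-28.78 -30.64] z 30.73 F tray [0.44 1.31] 5.27 yaw 19.25 T [ 0.32 -0.   -0.  ] gap 23.1 grip 20.416882038116455
```

Request:
{"api": "jog_arm", "payload": {
  "motion": [0, 0, -0.004, 0, 0, 0, 0, 0, -0.02, -0.005, 0, 0, 0, 0, 0, -0.06, -0.005, 0, 0, 0, 0, 0, -0.11, -0.005, 0, 0, 0, 0, 0, -0.16, -0.005, 0, 0, 0, 0, 0, -0.21, -0.005, 0, 0, 0, 0, 0, -0.25, -0.005, 0, 0, 0, 0, 0, -0.26, -0.005, 0, 0, 0, 0, 0, -0.26, -0.005, 0, 0, 0, 0],
  "newtons": 30
}}

```text
clock: 13.25
tcp_pos: [0.542, -0.0672, 0.0308]
orientation: [-0.001, 0.986, 0.168, -0.0]
wrist_force: [-0.8, 2.1, 3.6]
finger_gap: 0.0228
grip_force: 29.9
```

```bash
python3 -c "from h import *;rep()"
```

```text
t 13.25 tray xy mm [-29.57  22.59] z 30.82 F tray [-0.05  2.24] 3.62 yaw 19.29 T [0.22 0.09 0.01] gap 22.8 grip 29.897239208221436
```

Request:
{"api": "jog_arm", "payload": {
  "motion": [0, -0.012, -0.002, 0, 0, 0, 0, 0, -0.025, -0.002, 0, 0, 0, 0, 0, -0.025, -0.002, 0, 0, 0, 0]
}}

```text
clock: 13.62
tcp_pos: [0.5402, -0.0629, 0.0308]
orientation: [-0.0, 0.986, 0.167, -0.0]
wrist_force: [0.6, 0.1, -1.4]
finger_gap: 0.0232
grip_force: 29.5
```

```bash
python3 -c "from h import *;rep()"
```

```text
t 13.625 tray xy mm [-29.88  27.24] z 30.81 F tray [ 0.66 -0.08] -1.37 yaw 19.26 T [-0.   -0.05 -0.07] gap 23.2 grip 29.541192054748535
```

Request:
{"api": "jog_arm", "payload": {
  "motion": [0, -0.005, 0.001, 0, 0, 0, 0, 0, -0.01, 0.001, 0, 0, 0, 0, 0, -0.01, 0.001, 0, 0, 0, 0]
}}

```text
clock: 14.0
tcp_pos: [0.5398, -0.0612, 0.0308]
orientation: [-0.0, 0.986, 0.167, -0.0]
wrist_force: [0.1, -0.3, -2.3]
finger_gap: 0.0229
grip_force: 29.5
```

```bash
python3 -c "from h import *;rep()"
```

```text
t 14.0 tray xy mm [-29.67  29.02] z 30.81 F tray [ 0.03 -0.28] -2.3 yaw 19.26 T [-0.05 -0.01 -0.01] gap 22.9 grip 29.4979789853096
```

Request:
{"api": "jog_arm", "payload": {
  "motion": [0, -0.005, 0.002, 0, 0, 0, 0, 0, -0.0075, 0.003, 0, 0, 0, 0, 0, -0.0075, 0.003, 0, 0, 0, 0]
}}

```text
clock: 14.38
tcp_pos: [0.5399, -0.0603, 0.0308]
orientation: [0.0, 0.986, 0.167, 0.0]
wrist_force: [-0.7, -2.5, 3.4]
finger_gap: 0.0228
grip_force: 29.8
```

```bash
python3 -c "from h import *;rep()"
```

```text
t 14.375 tray xy mm [-29.26  29.79] z 30.8 F tray [-1.52 -2.1 ] 3.36 yaw 19.24 T [-0.53  0.05  0.02] gap 22.8 grip 29.828557670116425
```

Request:
{"api": "jog_arm", "payload": {
  "motion": [0, -0.005, -0.001, 0, 0, 0, 0, 0, -0.005, -0.001, 0, 0, 0, 0]
}}

```text
clock: 14.62
tcp_pos: [0.5396, -0.059, 0.0308]
orientation: [0.0, 0.986, 0.167, 0.0]
wrist_force: [0.7, -1.0, 2.7]
finger_gap: 0.023
grip_force: 29.8
```

```bash
python3 -c "from h import *;rep()"
```

```text
t 14.625 tray xy mm [-29.17  31.2 ] z 30.79 F tray [ 0.3  -1.17] 2.68 yaw 19.26 T [-0.41 -0.14 -0.01] gap 23.0 grip 29.77588266134262
```

Request:
{"api": "jog_arm", "payload": {
  "motion": [0, -0.005, 0, 0, 0, 0, 0, 0, -0.005, 0, 0, 0, 0, 0]
}}

```text
clock: 14.88
tcp_pos: [0.5393, -0.0581, 0.0308]
orientation: [0.0, 0.986, 0.167, 0.0]
wrist_force: [1.2, -2.4, 3.5]
finger_gap: 0.0229
grip_force: 29.8
```

Request:
{"api": "jog_arm", "payload": {
  "motion": [0, -0.005, -0.001, 0, 0, 0, 0, 0, -0.005, -0.001, 0, 0, 0, 0]
}}

```text
clock: 15.12
tcp_pos: [0.5387, -0.0571, 0.0308]
orientation: [0.0, 0.986, 0.167, 0.0]
wrist_force: [0.6, -2.1, 2.1]
finger_gap: 0.023
grip_force: 29.8
```

```bash
python3 -c "from h import *;rep()"
```

```text
t 15.125 tray xy mm [-29.34  33.25] z 30.83 F tray [-0.15 -2.19] 2.07 yaw 19.26 T [-0.46 -0.39 -0.01] gap 23.0 grip 29.803508520126343
```

Request:
{"api": "jog_arm", "payload": {
  "motion": [0, -0.005, 0, 0, 0, 0, 0, 0, -0.005, 0, 0, 0, 0, 0]
}}

```text
clock: 15.38
tcp_pos: [0.5387, -0.0569, 0.0309]
orientation: [0.001, 0.986, 0.167, 0.0]
wrist_force: [1.9, -4.7, 1.3]
finger_gap: 0.0231
grip_force: 29.6
```

Request:
{"api": "jog_arm", "payload": {
  "motion": [0, -0.005, 0, 0, 0, 0, 0, 0, -0.005, 0, 0, 0, 0, 0]
}}

```text
clock: 15.62
tcp_pos: [0.5387, -0.0568, 0.031]
orientation: [0.002, 0.986, 0.167, 0.0]
wrist_force: [2.6, -8.1, 0.6]
finger_gap: 0.0228
grip_force: 29.6
```

```bash
python3 -c "from h import *;rep()"
```

```text
t 15.625 tray xy mm [-29.25  33.47] z 31.0 F tray [-0.24 -8.52] 0.59 yaw 19.21 T [-1.53 -0.53  0.04] gap 22.8 grip 29.643318951129913
```

Stop felt at y = 33.4 mm. A little more force, then hold for over half a second.

Request:
{"api": "jog_arm", "payload": {
  "motion": [0, -0.004, 0, 0, 0, 0, 0, 0, -0.004, 0, 0, 0, 0, 0, 0, -0.004, 0, 0, 0, 0, 0, 0, -0.004, 0, 0, 0, 0, 0, 0, -0.004, 0, 0, 0, 0, 0, 0, -0.004, 0, 0, 0, 0, 0]
}}

```text
clock: 16.38
tcp_pos: [0.5387, -0.0568, 0.0311]
orientation: [0.002, 0.986, 0.167, 0.0]
wrist_force: [2.6, -9.2, -0.3]
finger_gap: 0.0228
grip_force: 29.7
```

```bash
python3 -c "from h import *;rep()"
```

```text
t 16.375 tray xy mm [-29.24  33.55] z 31.06 F tray [-0.56 -9.58] -0.35 yaw 19.18 T [-1.99 -0.59  0.14] gap 22.8 grip 29.662988483905792
```

Request:
{"api": "jog_arm", "payload": {
  "motion": [0, 0.012, 0, 0, 0, 0, 0, 0, 0.012, 0, 0, 0, 0, 0, 0, 0.012, 0, 0, 0, 0, 0.5, 0, 0.012, 0, 0, 0, 0, 0.5, 0, 0.012, 0, 0, 0, 0, 0.5, 0, 0.012, -0.15, 0, 0, 0, 0.5, 0, 0.012, -0.3, 0, 0, 0, 0.45]
}}

```text
clock: 17.25
tcp_pos: [0.5376, -0.0563, 0.0909]
orientation: [-0.001, 0.986, 0.167, -0.001]
wrist_force: [-0.9, 0.5, -0.7]
finger_gap: 0.038
grip_force: 0.0
```

Request:
{"api": "jog_arm", "payload": {
  "motion": [0.1, 0.1, -0.02, 0, 0, 0, 0.4, 0.2, 0.21, -0.02, 0, 0, 0, 0.4, 0.295, 0.316, -0.02, 0, 0, 0, 0.4, 0.295, 0.316, -0.02, 0, 0, 0, 0.4, 0.295, 0.316, -0.02, 0, 0, 0, 0.4],
  "newtons": 20
}}

```text
clock: 17.88
tcp_pos: [0.6138, -0.0963, 0.0942]
orientation: [-0.001, 0.986, 0.167, -0.001]
wrist_force: [-0.1, 0.2, 0.2]
finger_gap: 0.0342
grip_force: 0.0
```

```bash
python3 -c "from h import *;rep()
s=read_camera('side')[:,:,::-1];cv2.imwrite('pics/s4.png',cv2.resize(s[140:270,280:440],None,fx=4.5,fy=4.5,interpolation=cv2.INTER_CUBIC))"
```

```text
t 17.875 tray xy mm [ 28.55 -28.56] z 94.17 F tray [-0.08  0.22] 0.18 yaw 19.26 T [-0.02  0.01  0.02] gap 34.2 grip 0.0
```

View pics/s4.png

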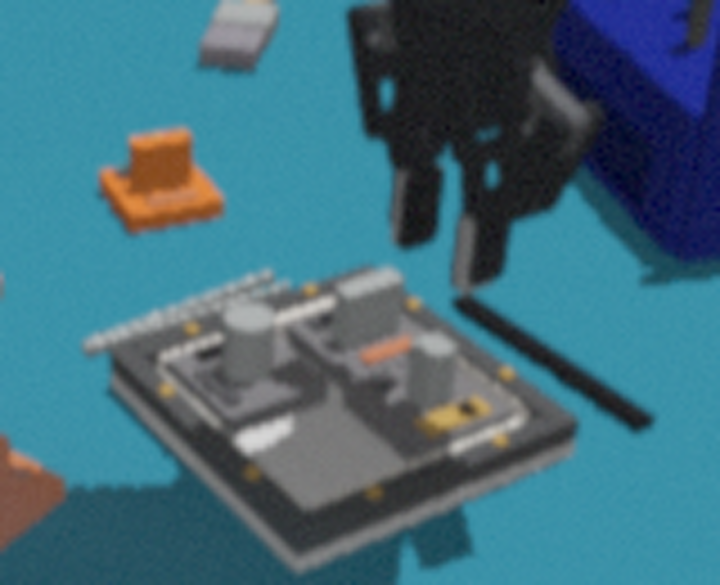

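The round carrier is at (250,360) in its new place and the bar at (370,300). The front corner is empty, and the square post is at (430,370). Now I descend on the square post.

Request:
{"api": "jog_arm", "payload": {
  "motion": [0.006, 0.006, 0.1, 0, 0, 0, 0.4, 0.006, 0.006, 0.25, 0, 0, 0, 0.4, 0.006, 0.006, 0.32, 0, 0, 0, 0.4, 0.006, 0.006, 0.32, 0, 0, 0, 0.4, 0.006, 0.006, 0.32, 0, 0, 0, 0, 0.006, 0.006, 0.32, 0, 0, 0, 0, 0.006, 0.006, 0.32, 0, 0, 0, 0, 0.006, 0.006, 0.32, 0, 0, 0, 0, 0.006, 0.006, 0.32, 0, 0, 0, 0],
  "newtons": 20
}}

```text
clock: 19.05
tcp_pos: [0.6173, -0.0979, 0.032]
orientation: [0.0, 0.986, 0.167, 0.001]
wrist_force: [-0.8, 0.9, 5.6]
finger_gap: 0.0154
grip_force: 24.2
```

```bash
python3 -c "from h import *;rep()"
```

```text
t 19.05 tray xy mm [ 31.36 -31.14] z 31.98 F tray [-0.46  1.09] 5.58 yaw 19.25 T [ 0.2   0.08 -0.01] gap 15.4 grip 24.204499125480652
```

Request:
{"api": "jog_arm", "payload": {
  "motion": [0, 0, -0.004, 0, 0, 0, 0, -0.02, 0, -0.005, 0, 0, 0, 0, -0.06, 0, -0.005, 0, 0, 0, 0, -0.11, 0, -0.005, 0, 0, 0, 0, -0.16, 0, -0.005, 0, 0, 0, 0, -0.21, 0, -0.005, 0, 0, 0, 0, -0.26, 0, -0.005, 0, 0, 0, 0, -0.275, 0, -0.005, 0, 0, 0, 0, -0.275, 0, -0.005, 0, 0, 0, 0],
  "newtons": 30
}}

```text
clock: 20.18
tcp_pos: [0.5637, -0.1161, 0.032]
orientation: [0.0, 0.986, 0.167, -0.001]
wrist_force: [-1.0, 0.1, 5.9]
finger_gap: 0.0153
grip_force: 30.4
```

```bash
python3 -c "from h import *;rep()"
```

```text
t 20.175 tray xy mm [-25.21 -30.75] z 31.95 F tray [-0.93  0.38] 5.86 yaw 19.22 T [-0.02  0.15 -0.01] gap 15.3 grip 30.350536108016968
```

Request:
{"api": "jog_arm", "payload": {
  "motion": [-0.005, 0, -0.004, 0, 0, 0, 0, -0.015, 0, -0.004, 0, 0, 0, 0, -0.015, 0, -0.004, 0, 0, 0, 0]
}}

```text
clock: 20.55
tcp_pos: [0.561, -0.1167, 0.032]
orientation: [-0.0, 0.986, 0.167, -0.001]
wrist_force: [0.5, 0.1, -1.0]
finger_gap: 0.0153
grip_force: 29.4
```

```bash
python3 -c "from h import *;rep()"
```

```text
t 20.55 tray xy mm [-27.94 -30.34] z 32.03 F tray [ 0.54 -0.09] -0.96 yaw 19.25 T [-0.01 -0.15 -0.  ] gap 15.3 grip 29.43839281797409
```

Request:
{"api": "jog_arm", "payload": {
  "motion": [-0.005, 0, 0.001, 0, 0, 0, 0, -0.0075, 0, 0.001, 0, 0, 0, 0, -0.0075, 0, 0.001, 0, 0, 0, 0]
}}

```text
clock: 20.92
tcp_pos: [0.5598, -0.1172, 0.0321]
orientation: [-0.0, 0.986, 0.167, -0.0]
wrist_force: [0.0, -0.2, -2.4]
finger_gap: 0.0157
grip_force: 29.3
```

```bash
python3 -c "from h import *;rep()"
```

```text
t 20.925 tray xy mm [-29.28 -30.46] z 32.06 F tray [-0.06 -0.24] -2.41 yaw 19.25 T [-0.02 -0.    0.02] gap 15.7 grip 29.272037744522095
```

Request:
{"api": "jog_arm", "payload": {
  "motion": [-0.004, 0, 0.003, 0, 0, 0, 0, -0.006, 0, 0.003, 0, 0, 0, 0]
}}

```text
clock: 21.18
tcp_pos: [0.5595, -0.1177, 0.032]
orientation: [0.0, 0.986, 0.167, 0.0]
wrist_force: [0.7, 1.1, -0.5]
finger_gap: 0.0151
grip_force: 29.5
```

```bash
python3 -c "from h import *;rep()"
```

```text
t 21.175 tray xy mm [-29.75 -30.78] z 32.02 F tray [1.05 0.79] -0.54 yaw 19.26 T [ 0.19 -0.17 -0.05] gap 15.1 grip 29.533176720142365
```

Request:
{"api": "jog_arm", "payload": {
  "motion": [-0.005, 0, 0, 0, 0, 0, 0, -0.005, 0, 0, 0, 0, 0, 0]
}}

```text
clock: 21.42
tcp_pos: [0.5584, -0.1182, 0.032]
orientation: [0.0, 0.986, 0.167, 0.0]
wrist_force: [0.7, -0.1, 1.5]
finger_gap: 0.0154
grip_force: 29.6
```

```bash
python3 -c "from h import *;rep()"
```

```text
t 21.425 tray xy mm [-30.92 -30.97] z 31.99 F tray [ 0.63 -0.33] 1.46 yaw 19.25 T [ 0.13 -0.15  0.03] gap 15.4 grip 29.610491394996643
```

Request:
{"api": "jog_arm", "payload": {
  "motion": [-0.005, 0, 0, 0, 0, 0, 0, -0.005, 0, 0, 0, 0, 0, 0]
}}

```text
clock: 21.68
tcp_pos: [0.5575, -0.1185, 0.032]
orientation: [0.0, 0.986, 0.167, 0.0]
wrist_force: [1.4, 0.1, 1.0]
finger_gap: 0.0154
grip_force: 29.7
```

Request:
{"api": "jog_arm", "payload": {
  "motion": [-0.005, 0, 0, 0, 0, 0, 0, -0.005, 0, 0, 0, 0, 0, 0]
}}

```text
clock: 21.92
tcp_pos: [0.5566, -0.1188, 0.032]
orientation: [0.0, 0.986, 0.167, 0.0]
wrist_force: [2.0, 1.0, 1.7]
finger_gap: 0.0157
grip_force: 29.7
```

Request:
{"api": "jog_arm", "payload": {
  "motion": [-0.005, 0, 0, 0, 0, 0, 0, -0.005, 0, 0, 0, 0, 0, 0]
}}

```text
clock: 22.18
tcp_pos: [0.5563, -0.1189, 0.032]
orientation: [0.0, 0.986, 0.167, 0.001]
wrist_force: [3.8, 1.9, 0.1]
finger_gap: 0.0157
grip_force: 29.6
```

```bash
python3 -c "from h import *;rep()"
```

```text
t 22.175 tray xy mm [-33.17 -30.93] z 32.04 F tray [4.23 0.58] 0.12 yaw 19.27 T [ 0.33 -0.86  0.02] gap 15.7 grip 29.57781583070755
```

Contact. I press on in two small steps and hold.

Request:
{"api": "jog_arm", "payload": {
  "motion": [-0.005, 0, 0, 0, 0, 0, 0, -0.005, 0, 0, 0, 0, 0, 0]
}}

```text
clock: 22.42
tcp_pos: [0.5562, -0.119, 0.0322]
orientation: [-0.0, 0.986, 0.167, 0.002]
wrist_force: [6.5, 3.2, -1.3]
finger_gap: 0.0152
grip_force: 29.4
```

```bash
python3 -c "from h import *;rep()"
```

```text
t 22.425 tray xy mm [-33.29 -30.97] z 32.19 F tray [7.16 0.86] -1.35 yaw 19.28 T [ 0.61 -1.42 -0.04] gap 15.2 grip 29.434448182582855
```

Request:
{"api": "jog_arm", "payload": {
  "motion": [-0.006, 0, 0.001, 0, 0, 0, 0, -0.006, 0, 0.001, 0, 0, 0, 0, -0.006, 0, 0.001, 0, 0, 0, 0, -0.006, 0, 0.001, 0, 0, 0, 0, -0.006, 0, 0.001, 0, 0, 0, 0, -0.006, 0, 0.001, 0, 0, 0, 0]
}}

```text
clock: 23.18
tcp_pos: [0.5561, -0.119, 0.0323]
orientation: [-0.0, 0.986, 0.168, 0.003]
wrist_force: [8.4, 4.0, 0.0]
finger_gap: 0.0152
grip_force: 29.5
```

```bash
python3 -c "from h import *;rep()"
```

```text
t 23.175 tray xy mm [-33.38 -30.98] z 32.29 F tray [9.22 1.03] 0.02 yaw 19.31 T [ 0.94 -1.9  -0.01] gap 15.2 grip 29.467583298683167
```

Held at about 9 N. I unload, release and rise.

Request:
{"api": "jog_arm", "payload": {
  "motion": [0.011, 0, 0, 0, 0, 0, 0, 0.011, 0, 0, 0, 0, 0, 0, 0.011, 0, 0, 0, 0, 0, 0.4, 0.011, 0, 0, 0, 0, 0, 0.4, 0.011, 0, 0, 0, 0, 0, 0.4, 0.011, 0, -0.2, 0, 0, 0, 0.4, 0.011, 0, -0.45, 0, 0, 0, 0.4, 0.011, 0, -0.6, 0, 0, 0, 0.4]
}}

```text
clock: 24.18
tcp_pos: [0.5558, -0.1194, 0.1539]
orientation: [0.001, 0.986, 0.167, 0.001]
wrist_force: [-0.1, -0.1, 0.3]
finger_gap: 0.0341
grip_force: 0.0
```

Request:
{"api": "jog_arm", "payload": {
  "motion": [-0.1, 0.2, -0.1, 0, 0, 0, 0.4, -0.25, 0.45, -0.15, 0, 0, 0, 0.4, -0.35, 0.7, -0.15, 0, 0, 0, 0.4, -0.4, 0.8, -0.15, 0, 0, 0, 0.4, -0.4, 0.8, -0.15, 0, 0, 0, 0.4]
}}

```text
clock: 24.8
tcp_pos: [0.5318, -0.2976, 0.1809]
orientation: [-0.0, 0.986, 0.166, -0.0]
wrist_force: [0.3, 0.0, 0.7]
finger_gap: 0.0341
grip_force: 0.0
```

```bash
python3 -c "from h import *;rep()
s=read_camera('top')[:,:,::-1];cv2.imwrite('pics/t2.png',cv2.resize(s[115:225,300:420],None,fx=5,fy=5,interpolation=cv2.INTER_CUBIC))"
```

```text
t 24.8 tray xy mm [-115.18 -191.54] z 180.9 F tray [ 0.3  -0.07] 0.65 yaw 19.1 T [ 0.01 -0.01 -0.01] gap 34.1 grip 0.0
```

View pics/t2.png

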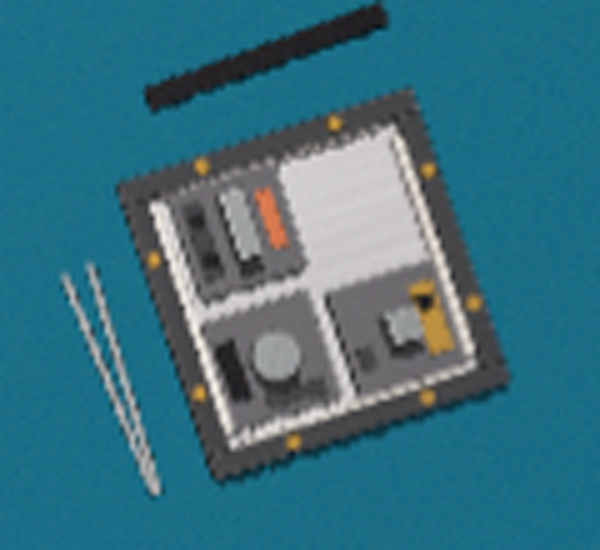

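The bar is at (240,225), the round knob at (275,357) and the square post at (405,328), all in their target corners with the gripper clear. Handing in.

```bash
python3 -c "from workcell import env;print(env.hand_in())"
```

```text
the job is handed in; nothing more can be done
None
```

I slid the three carriers one place round the tray, pressed each against its stop at about 9 to 11 N (wrist reading) for over half a second, let go, and handed the job in at about 25 s; the hand-in returned no verdict, and twice while sliding, the upward force suggested a carrier was momentarily lifted by a fraction of a millimetre.

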